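# Find the full domino set by its weight

### The arm

A 6-joint arm with a two-finger parallel gripper is mounted at the origin on the work surface. World frame = base frame: x ahead of the robot, y to its left, z up, the work surface at z = 0. Lengths are in mm, angles in rad, forces in N, time in s.
With the tool pointing down it reaches from about 250 to 800 mm from the base axis. Payload 8.5 kg.
Tool frame: the origin (TCP) lies between the finger pads; the fingertips stand 17 mm ahead of it and the grasp point (between the pads) lies 2 mm behind it; z points along the fingers, y is the direction in which the jaws open and shut (so a half turn about z gives the same grasp; the last joint's range is limited). The gripper opens to 85 mm and grips with 20 to 120 N. Pads are 22 mm wide; open, the fingers measure 114 mm over their backs; the gripper's body (76 mm by 85 mm) begins 54 mm behind the grasp point. The pads swing forward as they close: fully open they stand 13 mm farther back than shut.
Start: joints at [1.167, 0.238, -0.013, 1.319, 0, 1.571], TCP at [206.262, 482.739, 248.276] pointing down, gripper open.
Joint ranges: [-2.66, 2.66], [-1.03, 1.9], [-1.14, 1.46], [-1.82, 2.27], [-1.45, 1.34], [-3.14, 3.14]. Speed limits (rad/s): [2.22, 2.22, 2.79, 3.14, 3.14, 3.14].

### API

Orientations are given as a unit quaternion [x, y, z, w].
In Python, from station import sensors, cams, ticket gives the robot as it stands.
- The arm moves only by the tool carry_out, never from a script. Its argument "targets" is text: rows parted by semicolons, each of 7 numbers parted by spaces: the shift along the tool's x, y, z normalised to -1 to 1, where 1 is 0.02 m, then the turn, a rotation vector about the tool's x, y, z normalised to -1 to 1, where 1 is 4 degrees, then the opening in per cent of the stroke, from 0 (shut) to 100 (fully open). A call has 1 to 10 rows; each row shifts and turns the commanded pose from where the row before left it, along the tool's axes as they then stand; what a row does not reach is not made up. A row lasts 1/12 s, in which the tool goes at most 41.7 mm and 7.16 degrees, less where a joint would pass 70% of its speed; a pose out of reach is approached as far as the arm can. A call with a number of a shift or a turn outside -1 to 1 is refused whole. A call with a gripper value outside its range is refused whole. The fingers move at their own pace and stop on an object; "grip_force" is the grip in N (left out, the last holds). Time passes only in rows, so rows that do not move let the fingers close. It gives the time, the measured TCP pose, the force and the opening at its end, in the units of the state.
- sensors.state(): the state, without advancing time (a new reading comes with each control period).
- cams.grab_frame(name): name is "scene" or "top" or "wrist"; returns the picture (400x640x3 uint8, blue, green, red); there is no depth.
- cams.camera_info(name): a dict with "fx", "fy", "cx", "cy" (pixels), "R" (3x3) and "t" (3): a world point X has camera coordinates R X + t. Camera axes: x right, y down, z forward; pixel columns grow to the right and rows downward; lengths in mm; the calibration is good to about 2 mm. A picture is of the moment at which its call begins: read the wrist's pose just before it. camera_info takes no time and is no camera call; for the wrist camera it gives the pose at the moment of the call.
- ticket.close_job(): hands the job in, once; it reports no verdict.
The state is a dict: "t": time; "joint_positions": joint angles; "joint_vel": joint speeds; "tau": joint torques, N m; "tool_pos": TCP position; "tool_rot": TCP orientation; "wrist_force": force on the tool from outside, world axes, zero at the start; "wrist_torque": the same for the moment, N m; "gripper_width": finger opening in mm.
Only numpy, scipy, OpenCV 4.12 (cv2) and the standard library are available. Lean on these libraries where they do the work, as an engineer would, in place of code of your own. Each camera call takes 0.05 s, during which the arm holds its last target.

### The job

Only one of the three closed domino tins on the tiled shelf still holds a full set, and it is clearly the heaviest. Starting with the tin at the robot's left and working along the row to its right, lift each tin level about 5 cm clear of the shelf, keep it there for a second to feel its weight, and set it down again (not drop it) the way it stood before, without tipping any tin or disturbing the other things on the shelf. Finish while holding the heaviest tin in the gripper, level, still and more than 12 cm above the shelf, with the two lighter tins standing in their places; if the last tin is the heaviest it may simply stay in the hand.

Things in the scene. Friction and masses are not known exactly. Their poses are not given: they have to be found in the camera images.
- shelf: low fixed tiled shelf (terracotta tiles in a dark wood frame) standing on the table: 320 mm deep (its x, away from the robot), 600 mm long (its y), flat top 50 mm above its origin, which is the centre of its underside on the table. It stands turned by up to 0.25 rad. The three tins stand in a row along its y in the front half, lengthwise along its x, about 140 mm apart centre to centre; the other things stand in a row behind them.
- tin_left: closed painted-tin domino box, the one at the robot's left (+y); the three look alike. 140 mm long (x), 54 mm wide (y), 56 mm high, a domino embossed on the lid, which stays shut. Origin: centre of its underside. Its rigid upright sides can be pinched across the 54 mm. Mass 0.5 to 0.58 kg with the full set, else 0.22 to 0.37 kg, near its middle; which one is full varies and cannot be seen.
- tin_middle: closed painted-tin domino box, the one in the middle; the three look alike. 140 mm long (x), 54 mm wide (y), 56 mm high, a domino embossed on the lid, which stays shut. Origin: centre of its underside. Its rigid upright sides can be pinched across the 54 mm. Mass 0.5 to 0.58 kg with the full set, else 0.22 to 0.37 kg, near its middle; which one is full varies and cannot be seen.
- tin_right: closed painted-tin domino box, the one at the robot's right (-y); the three look alike. 140 mm long (x), 54 mm wide (y), 56 mm high, a domino embossed on the lid, which stays shut. Origin: centre of its underside. Its rigid upright sides can be pinched across the 54 mm. Mass 0.5 to 0.58 kg with the full set, else 0.22 to 0.37 kg, near its middle; which one is full varies and cannot be seen.
- bell: brass hand bell with a dark wooden handle, 68 mm across, 113 mm high, standing loose at a rear end of the shelf; origin at the centre of its underside. To be left alone.
- teapot_lid: white porcelain teapot lid with a knob, 74 mm across, 38 mm high, loose at the other rear end of the shelf; origin at the centre of its underside. To be left alone.
- pill_box: lavender plastic seven-day pill box, 36 mm (x) by 160 mm (y), 26 mm high, loose in the rear row of the shelf; origin at the centre of its underside. To be left alone.
- domino_holder: mahogany domino holder, a small slotted rack 50 mm (x) by 170 mm (y), 42 mm high, loose in the rear row of the shelf; origin at the centre of its underside. To be left alone.
Not all that is in view belongs to the job. Leave any orange look-alike of the tin_left alone.

How it is judged:
By the outcome, as a careful person would: the job done as asked, in the order asked, and still so for the second after the job is handed in, while the arm keeps its last pose, push and grip.
It also fails if it takes over 64 s, if anything falls off the work surface, if the arm or the gripper's body presses on something with over 40 N, if the wrist force passes 120 N, or if a joint passes its speed limit or range.

## Working session

There is one attempt and no reset: what is moved stays moved. The work goes in short steps, Python scripts to look and compute and a tool call to move; the robot and the scene stay as the last step left them, time stands still between calls to the robot, and variables do not carry over. Pictures are saved under pics/ and viewed, and the job is handed in when it is done.

Besides the shell and the picture viewer there is one more tool, called after "Emit:" as a command line: name --argument value ..., lists and objects as JSON in quotes. carry_out: Moves the arm, as the interface text tells. Its arguments: {"type":"object","properties":{"targets":{"type":"string"},"grip_force":{"type":"number"}},"required":["targets"]}

```bash
mkdir -p pics; ls; python3 - <<'E'
from station import sensors, cams, ticket
import cv2
s=sensors.state()
for k,v in s.items(): print(k,v)
for n in ("scene","top"):
    cv2.imwrite(f"pics/{n}0.png",cams.grab_frame(n)); print(n,cams.camera_info(n))
E
```

```text
pics
t 0.0
joint_positions [ 1.16702761e+00  2.38773717e-01 -1.42427104e-02  1.31918550e+00
  1.82940865e-05  1.57079655e+00]
joint_vel [ 0.00105329 -0.00190295 -0.00055285 -0.00217103  0.00025438  0.00029763]
tau [-9.15903438e-04 -5.38768280e+01  3.46436834e+01  1.81374955e-02
 -1.02630197e-04  6.64451022e-06]
tool_pos [206.11145782 482.43589294 247.6857986 ]
tool_rot [ 2.00515841e-01  9.79690208e-01 -6.86693849e-04 -1.49883982e-04]
wrist_force [-0.70797146  0.18341052  0.1625152 ]
wrist_torque [ 0.00210178  0.0045605  -0.00769021]
gripper_width 85.3745237090508
scene {'fx': 511.38771620862036, 'fy': 511.38771620862036, 'cx': 314.62444663448605, 'cy': 201.27822885398655, 'R': array([[-0.2837011 ,  0.95885344,  0.01066592],
       [ 0.77209538,  0.235012  , -0.59045583],
       [-0.56866722, -0.15927786, -0.80699948]]), 't': array([  24.90183653, -398.49775384, 1626.58798848])}
top {'fx': 464.4975417338621, 'fy': 464.4975417338621, 'cx': 316.23810081840924, 'cy': 191.72866752362313, 'R': array([[-0.01465965, -0.99988432, -0.00405392],
       [-0.98681556,  0.01512137, -0.16114094],
       [ 0.1611836 ,  0.0016382 , -0.98692308]]), 't': array([ 125.88402791,  534.39514206, 1265.01026374])}
```

View pics/top0.png

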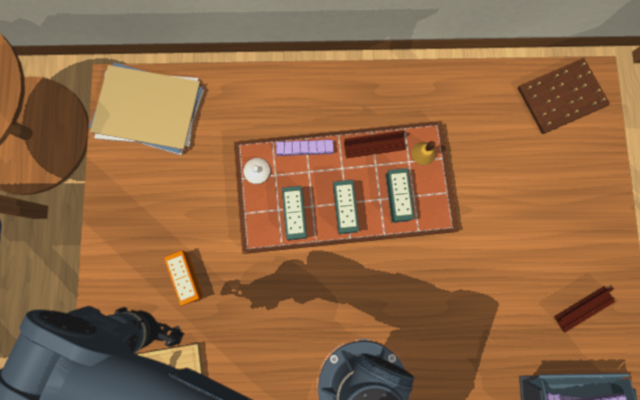

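View pics/scene0.png

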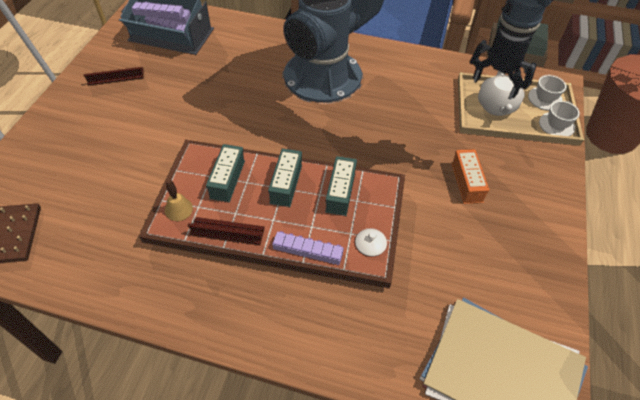

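The top view shows three green tins with cream lids at about (293,212), (346,206) and (400,195). The shelf corners are near (235,142), (443,123), (460,230) and (243,251), and the orange decoy is at (181,278). Next I'll measure the tins in both views.

```bash
cat > h.py <<'E'
import numpy as np,cv2
from station import sensors,cams,ticket
def ray(ci,uv,z):
    R=np.array(ci['R']);t=np.array(ci['t']);c=-R.T@t
    uv=np.atleast_2d(np.asarray(uv,float))
    d=np.c_[(uv[:,0]-ci['cx'])/ci['fx'],(uv[:,1]-ci['cy'])/ci['fy'],np.ones(len(uv))]@R
    return c+d*((z-c[2])/d[:,2])[:,None]
def proj(ci,P):
    p=np.atleast_2d(P)@np.array(ci['R']).T+ci['t']
    return np.c_[p[:,0]/p[:,2]*ci['fx']+ci['cx'],p[:,1]/p[:,2]*ci['fy']+ci['cy']]
def rect(ci,c,z):
    P=ray(ci,c.reshape(-1,2),z)[:,:2].astype(np.float32)
    (x,y),(w,h),a=cv2.minAreaRect(P)
    a=np.radians(a)
    if w<h: w,h=h,w; a+=np.pi/2
    a=(a+np.pi/2)%np.pi-np.pi/2
    return np.round([x,y,w,h],1),round(a,3)
E
python3 - <<'E'
from h import *
for n,roi in(("top",(225,110,470,260)),("scene",(130,130,410,290))):
    im=cv2.imread(f"pics/{n}0.png");ci=cams.camera_info(n)
    hsv=cv2.cvtColor(im,cv2.COLOR_BGR2HSV)
    M=np.zeros(im.shape[:2],np.uint8);x0,y0,x1,y1=roi;M[y0:y1,x0:x1]=255
    for name,lo,hi,z in(("cream",(15,15,150),(50,110,255),106),("green",(70,40,20),(110,255,140),106)):
        m=cv2.inRange(hsv,lo,hi)&M
        m=cv2.morphologyEx(m,cv2.MORPH_CLOSE,np.ones((5,5)))
        cs,_=cv2.findContours(m,cv2.RETR_EXTERNAL,cv2.CHAIN_APPROX_NONE)
        for c in cs:
            if cv2.contourArea(c)>250: print(n,name,cv2.contourArea(c),cv2.boundingRect(c),rect(ci,c,z))
ci=cams.camera_info("top")
P=ray(ci,[(235,142),(443,123),(460,230),(243,251)],50);print(P, [np.linalg.norm(P[i]-P[i-1]) for i in range(4)])
for i,j in((0,1),(3,2)):
    d=P[i]-P[j];print("yaw",np.arctan2(-d[0],d[1]))
big=cv2.resize(cv2.imread("pics/top0.png")[115:260,225:470],None,fx=3.2,fy=3.2,interpolation=cv2.INTER_CUBIC);cv2.imwrite("pics/topz.png",big)
E
```

```text
top cream 618.5 (284, 191, 20, 43) (array([473.1, 179.1, 114.2,  42.2]), np.float64(0.086))
top cream 624.5 (336, 184, 20, 44) (array([487.7,  39.7, 114.4,  42.4]), np.float64(0.088))
top cream 616.5 (391, 173, 21, 43) (array([ 517.3, -108.6,  114.6,   42.5]), np.float64(0.09))
top cream 459.0 (244, 159, 26, 24) (array([586.8, 278.4,  67.8,  63.5]), np.float64(1.555))
scene cream 585.5 (356, 229, 34, 27) (array([625.8, 288.5,  66.9,  66.3]), np.float64(-0.63))
scene cream 573.5 (330, 160, 24, 38) (array([468.1, 179.7, 114.4,  42. ]), np.float64(0.086))
scene cream 559.5 (272, 152, 26, 37) (array([483.2,  39.9, 115. ,  41.7]), np.float64(0.089))
scene cream 555.0 (210, 147, 29, 37) (array([ 513. , -108.5,  114.7,   42.2]), np.float64(0.091))
scene green 352.5 (327, 157, 29, 58) (array([488.2, 182. , 171.7,  52.2]), np.float64(0.091))
scene green 455.0 (269, 149, 33, 57) (array([502.8,  47.1, 171.8,  58.8]), np.float64(0.082))
scene green 554.5 (207, 145, 37, 56) (array([532.1, -97.6, 168.5,  67. ]), np.float64(0.092))
[[ 682.58238797  347.66989497   50.        ]
 [ 729.40242984 -248.76946604   50.        ]
 [ 421.9737895  -277.69449437   50.        ]
 [ 373.25399076  321.49148335   50.        ]] [np.float64(310.4341581686171), np.float64(598.2742077670226), np.float64(308.7863762677636), np.float64(601.1634176170668)]
yaw 0.07833860155322427
yaw 0.08113149702236497
```

View pics/topz.png

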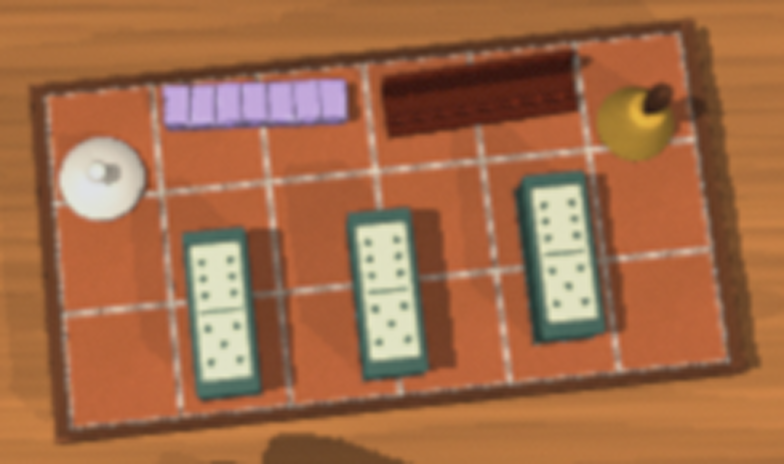

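Both views give y = 179.4, 39.8 and -108.5 for the tins, with yaw 0.088. They differ in x by about 4.5 mm along the tin, which is harmless, so I'll average. First I'll turn the tool about z by -28.1° (7 units).

Emit:
carry_out --targets "0 0 0 0 0 -0.9 100;0 0 0 0 0 -0.9 100;0 0 0 0 0 -0.9 100;0 0 0 0 0 -0.9 100;0 0 0 0 0 -0.9 100;0 0 0 0 0 -0.9 100;0 0 0 0 0 -0.9 100;0 0 0 0 0 -0.7 100;0 0 0 0 0 0 100" --grip_force 60

```text
t: 0.85
tool_pos: [206.2, 482.6, 247.9]
tool_rot: [-0.044, 0.999, -0.0, -0.0]
wrist_force: [-0.7, 0.4, -0.5]
gripper_width: 85.4
```

```bash
cat >> h.py <<'E'
from scipy.spatial.transform import Rotation as Ro
T={'L':(471,179.4),'M':(485.7,39.8),'R':(515.5,-108.5)}
def need(xy,z,yaw=0.088):
    s=sensors.state();R=Ro.from_quat(s['tool_rot'])
    d=np.array([*xy,z])-s['tool_pos']
    Rt=Ro.from_matrix(np.array([[-np.cos(yaw),-np.sin(yaw),0],[-np.sin(yaw),np.cos(yaw),0],[0,0,-1.]]).T.T)
    print('t',s['t'],'pos',np.round(s['tool_pos'],1),'F',np.round(s['wrist_force'],2),'w',round(s['gripper_width'],1))
    print('shift units',np.round(R.inv().apply(d)/20,2),'turn units',np.round(np.degrees((R.inv()*Rt).as_rotvec())/4,2))
E
python3 - <<'E'
from h import *
need(T['L'],250)
E
```

```text
t 0.85 pos [206.2 482.6 247.9] F [-0.69  0.39 -0.52] w 85.4
shift units [-11.87 -16.25  -0.1 ] turn units [-0.01 -0.01 -0.01]
```

Emit:
carry_out --targets "-0.4 -0.5 0 0 0 0 100;-0.7 -0.95 0 0 0 0 100;-0.7 -0.95 0 0 0 0 100;-0.7 -0.95 0 0 0 0 100;-0.7 -0.95 0 0 0 0 100;-0.7 -0.95 0 0 0 0 100;-0.7 -0.95 0 0 0 0 100;-0.7 -0.95 0 0 0 0 100;-0.7 -0.95 0 0 0 0 100;-0.7 -0.95 0 0 0 0 100"

```text
t: 1.68
tool_pos: [355.8, 312.1, 248.3]
tool_rot: [-0.041, 0.999, -0.0, -0.0]
wrist_force: [0.2, 0.2, 0.5]
gripper_width: 85.6
```

Emit:
carry_out --targets "-0.7 -0.95 0 0 0 0 100;-0.7 -0.95 0 0 0 0 100;-0.7 -0.95 0 0 0 0 100;-0.7 -0.95 0 0 0 0 100;-0.7 -0.95 0 0 0 0 100;-0.7 -0.95 0 0 0 0 100;-0.7 -0.95 0 0 0 0 100;-0.3 -0.5 0 0 0 0 100;0 0 0 0 0 0 100;0 0 0 0 0 0 100"

```text
t: 2.52
tool_pos: [470.7, 179.5, 248.1]
tool_rot: [-0.041, 0.999, -0.0, -0.0]
wrist_force: [-0.0, 0.2, 0.4]
gripper_width: 85.4
```

```bash
python3 - <<'E'
from h import *
need(T['L'],190)
ci=cams.camera_info('wrist');im=cams.grab_frame('wrist');cv2.imwrite('pics/w1.png',im)
for k in T:
    c,s=np.cos(.088),np.sin(.088)
    P=[(T[k][0]+a*c-b*s,T[k][1]+a*s+b*c,106) for a,b in((70,27),(70,-27),(-70,-27),(-70,27))]
    print(k,np.round(proj(ci,P)).tolist())
hsv=cv2.cvtColor(im,cv2.COLOR_BGR2HSV)
m=cv2.morphologyEx(cv2.inRange(hsv,(15,15,150),(50,110,255)),cv2.MORPH_CLOSE,np.ones((25,25)))
cs,_=cv2.findContours(m,cv2.RETR_EXTERNAL,cv2.CHAIN_APPROX_NONE)
for c in cs:
    if cv2.contourArea(c)>2000: print(cv2.boundingRect(c),rect(ci,c,106))
E
```

```text
t 2.5167 pos [470.7 179.5 248.1] F [-0.02  0.23  0.4 ] w 85.4
shift units [-0.01 -0.    2.91] turn units [-0.   -0.01 -0.08]
L [[357.0, 266.0], [297.0, 266.0], [291.0, 107.0], [361.0, 106.0]]
M [[203.0, 269.0], [144.0, 269.0], [111.0, 111.0], [180.0, 111.0]]
R [[45.0, 285.0], [-13.0, 285.0], [-72.0, 134.0], [-5.0, 133.0]]
(0, 91, 479, 256) (array([516.3, 116.2, 366.7, 242.2]), np.float64(-1.484))
```

View pics/w1.png

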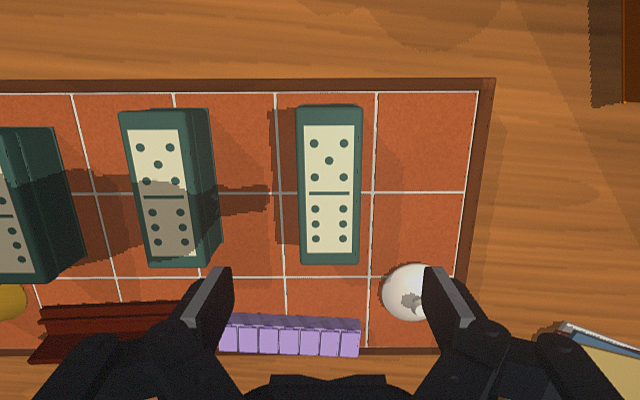

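The wrist view shows the left tin's lid spanning (297,105) to (360,266), between the two fingers. It lies about 3 px to +y of the prediction, so I'll shift about 1 mm and descend to z≈84.

Emit:
carry_out --targets "0 0.05 0.5 0 0 -0.08 100;0 0 0.9 0 0 0 100;0 0 1 0 0 0 100;0 0 1 0 0 0 100;0 0 1 0 0 0 100;0 0 1 0 0 0 100;0 0 1 0 0 0 100;0 0 0.9 0 0 0 100;0 0 0.6 0 0 0 100;0 0 0.3 0 0 0 100"

```text
t: 3.4
tool_pos: [468.9, 181.5, 82.1]
tool_rot: [-0.046, 0.999, -0.0, -0.001]
wrist_force: [0.0, -0.3, -0.1]
gripper_width: 85.3
```

```bash
python3 - <<'E'
from h import *
need(T['L'],84)
cv2.imwrite('pics/w2.png',cams.grab_frame('wrist'))
E
```

```text
t 3.4 pos [468.9 181.5  82.1] F [ 0.04 -0.33 -0.14] w 85.3
shift units [-0.1  -0.11 -0.09] turn units [-0.01 -0.04  0.06]
```

View pics/w2.png

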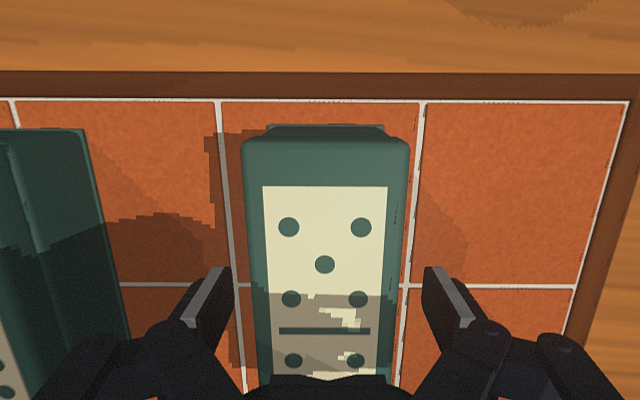

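The tin is centred between the fingers: lid centre is at about 325 px and the finger midpoint at about 328. Closing now.

Emit:
carry_out --targets "0 0 0 0 0 0 70;0 0 0 0 0 0 60;0 0 0 0 0 0 50;0 0 0 0 0 0 40;0 0 0 0 0 0 40;0 0 0 0 0 0 40" --grip_force 60

```text
t: 3.95
tool_pos: [471.3, 181.4, 85.3]
tool_rot: [-0.045, 0.999, 0.0, 0.001]
wrist_force: [-1.7, 1.0, 6.1]
gripper_width: 53.8
```

```bash
python3 - <<'E'
from h import *
need(T['L'],84)
E
```

```text
t 3.95 pos [471.3 181.4  85.3] F [-1.72  0.99  6.14] w 53.8
shift units [ 0.03 -0.1   0.07] turn units [0.01 0.02 0.04]
```

Emit:
carry_out --targets "0 0 -0.1 0 0 0 40;0 0 -0.3 0 0 0 40;0 0 -0.4 0 0 0 40;0 0 -0.5 0 0 0 40;0 0 -0.5 0 0 0 40;0 0 -0.4 0 0 0 40;0 0 -0.3 0 0 0 40;0 0 -0.1 0 0 0 40;0 0 0 0 0 0 40;0 0 0 0 0 0 40"

```text
t: 4.78
tool_pos: [470.7, 181.0, 136.2]
tool_rot: [-0.045, 0.999, -0.0, -0.0]
wrist_force: [0.7, -0.3, -3.1]
gripper_width: 52.7
```

```bash
python3 - <<'E'
from h import *
need(T['L'],84)
cv2.imwrite('pics/s2.png',cams.grab_frame('scene'))
E
```

```text
t 4.7833 pos [470.7 181.  136.2] F [ 0.66 -0.33 -3.13] w 52.7
shift units [-0.01 -0.08  2.61] turn units [-0.   -0.    0.04]
```

View pics/s2.png

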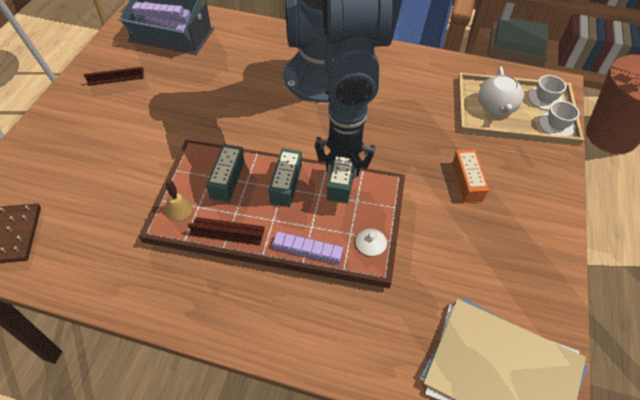

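Emit:
carry_out --targets "0 0 0 0 0 0 40;0 0 0 0 0 0 40;0 0 0 0 0 0 40;0 0 0 0 0 0 40;0 0 0 0 0 0 40;0 0 0 0 0 0 40;0 0 0 0 0 0 40;0 0 0 0 0 0 40;0 0 0 0 0 0 40;0 0 0 0 0 0 40"

```text
t: 5.67
tool_pos: [470.8, 181.1, 136.3]
tool_rot: [-0.045, 0.999, -0.0, -0.0]
wrist_force: [0.2, -0.2, -2.8]
gripper_width: 53.3
```

Emit:
carry_out --targets "0 0 0 0 0 0 40;0 0 0 0 0 0 40;0 0 0 0 0 0 40;0 0 0 0 0 0 40"

```text
t: 6.0
tool_pos: [470.8, 181.1, 136.3]
tool_rot: [-0.045, 0.999, -0.0, -0.0]
wrist_force: [-0.2, 0.1, -4.6]
gripper_width: 53.4
```

```bash
python3 - <<'E'
from h import *
need(T['L'],84)
E
```

```text
t 6.0 pos [470.8 181.1 136.3] F [-0.17  0.05 -4.61] w 53.4
shift units [-0.   -0.08  2.61] turn units [-0.   -0.    0.04]
```

```bash
cat >> h.py <<'E'
def weigh(n=16):
    A=[];B=[]
    for i in range(n):
        cams.grab_frame('wrist');s=sensors.state();A.append(s['wrist_force'][2]);B.append(s['tau'])
    print('t',s['t'],'Fz',np.mean(A).round(2),'+-',(np.std(A)/n**.5).round(2),'tau',np.mean(B,0).round(2), 'pos',np.round(s['tool_pos'],1))
E
python3 - <<'E'
from h import *
weigh()
E
```

```text
t 6.8 Fz -3.5 +- 0.15 tau [  0.   -54.6   32.54   0.    -0.    -0.  ] pos [470.8 181.1 136.3]
```

The left tin reads 3.5 N, about 0.36 kg, so it is a light one. Setting it down slowly.

Emit:
carry_out --targets "0 0 0.1 0 0 0 40;0 0 0.3 0 0 0 40;0 0 0.5 0 0 0 40;0 0 0.5 0 0 0 40;0 0 0.4 0 0 0 40;0 0 0.3 0 0 0 40;0 0 0.2 0 0 0 40;0 0 0.1 0 0 0 40;0 0 0.1 0 0 0 40;0 0 0.05 0 0 0 40"

```text
t: 7.63
tool_pos: [470.8, 181.1, 85.3]
tool_rot: [-0.045, 0.999, -0.0, 0.0]
wrist_force: [-5.7, -2.0, 11.4]
gripper_width: 53.1
```

```bash
python3 - <<'E'
from h import *
need(T['L'],84)
weigh(4)
E
```

```text
t 7.6333 pos [470.8 181.1  85.3] F [-5.74 -1.96 11.37] w 53.1
shift units [ 0.   -0.08  0.06] turn units [-0.    0.    0.04]
t 7.8333 Fz -3.15 +- 0.29 tau [ 0.000e+00 -5.567e+01  3.004e+01 -2.000e-02  0.000e+00 -0.000e+00] pos [471.  181.2  85.6]
```

Emit:
carry_out --targets "0 0 0.04 0 0 0 40;0 0 0 0 0 0 40;0 0 0 0 0 0 40"

```text
t: 8.08
tool_pos: [471.0, 181.2, 85.3]
tool_rot: [-0.045, 0.999, 0.0, 0.0]
wrist_force: [-2.1, -1.0, 4.4]
gripper_width: 53.7
```

```bash
python3 - <<'E'
from h import *
weigh(4)
E
```

```text
t 8.2833 Fz 5.12 +- 0.2 tau [-4.000e-02 -5.184e+01  2.895e+01 -1.050e+00  1.000e-02 -1.000e-02] pos [471.1 181.2  85.3]
```

Now in contact, pressing 5 N. Releasing, then rising.

Emit:
carry_out --targets "0 0 0 0 0 0 66;0 0 0 0 0 0 75;0 0 0 0 0 0 90;0 0 0 0 0 0 100;0 0 0 0 0 0 100;0 0 -0.3 0 0 0 100;0 0 -0.8 0 0 0 100;0 0 -1 0 0 0 100;0 0 -1 0 0 0 100;0 0 -1 0 0 0 100"

```text
t: 9.12
tool_pos: [470.6, 181.0, 167.8]
tool_rot: [-0.045, 0.999, -0.0, -0.0]
wrist_force: [-0.8, -0.0, -0.2]
gripper_width: 85.6
```

Emit:
carry_out --targets "0 0 -1 0 0 0 100;0 0 -1 0 0 0 100;0 0 -1 0 0 0 100;0 0 -0.5 0 0 0 100;0 0 0 0 0 0 100;0 0 0 0 0 0 100"

```text
t: 9.62
tool_pos: [470.9, 181.1, 236.4]
tool_rot: [-0.045, 0.999, 0.0, 0.0]
wrist_force: [-0.8, 0.4, -0.3]
gripper_width: 85.3
```

```bash
python3 - <<'E'
from h import *
need((485.7,41.3),235)
cv2.imwrite('pics/w3.png',cams.grab_frame('wrist'))
E
```

```text
t 9.6167 pos [470.9 181.1 236.4] F [-0.76  0.4  -0.26] w 85.3
shift units [-0.11 -7.03  0.07] turn units [0.   0.01 0.04]
```

View pics/w3.png

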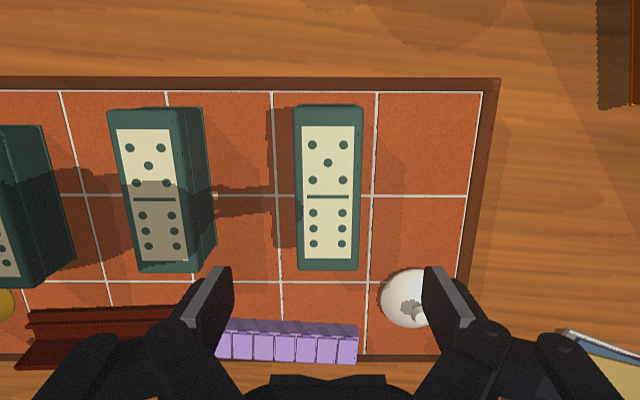

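The left tin is back in its place, at (293-362, 105-270). Moving on to the middle one.

Emit:
carry_out --targets "-0.1 -0.4 0 0 0 0 100;0 -0.9 0 0 0 0 100;0 -1 0 0 0 0 100;0 -1 0 0 0 0 100;0 -1 0 0 0 0 100;0 -1 0 0 0 0 100;0 -1 0 0 0 0 100;0 -0.7 0 0 0 0 100;0 0 0 0 0 0 100;0 0 0 0 0 0 100"

```text
t: 10.5
tool_pos: [485.1, 41.0, 235.6]
tool_rot: [-0.044, 0.999, -0.0, -0.001]
wrist_force: [-1.2, -0.2, -0.1]
gripper_width: 85.3
```

```bash
python3 - <<'E'
from h import *
need((485.7,41),84)
cv2.imwrite('pics/w4.png',cams.grab_frame('wrist'))
E
```

```text
t 10.5 pos [485.1  41.  235.6] F [-1.18 -0.24 -0.07] w 85.3
shift units [-0.04 -0.    7.58] turn units [ 0.   -0.02  0.01]
```

View pics/w4.png

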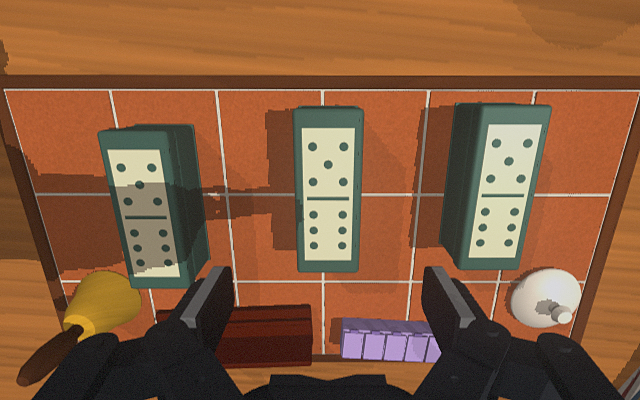

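The middle tin is centred at (293-362), just as the left one was when aligned. Descending 7.6 units and gripping.

Emit:
carry_out --targets "0 0 0.4 0 0 0 100;0 0 0.8 0 0 0 100;0 0 1 0 0 0 100;0 0 1 0 0 0 100;0 0 1 0 0 0 100;0 0 1 0 0 0 100;0 0 1 0 0 0 100;0 0 0.8 0 0 0 100;0 0 0.4 0 0 0 100;0 0 0.15 0 0 0 100"

```text
t: 11.38
tool_pos: [484.3, 42.4, 83.8]
tool_rot: [-0.046, 0.999, -0.0, -0.001]
wrist_force: [-0.7, -0.4, 0.7]
gripper_width: 85.3
```

Emit:
carry_out --targets "0 0 0 0 0 0 80;0 0 0 0 0 0 70;0 0 0 0 0 0 60;0 0 0 0 0 0 50;0 0 0 0 0 0 40;0 0 0 0 0 0 40;0 0 0 0 0 0 40"

```text
t: 11.97
tool_pos: [486.2, 41.8, 86.6]
tool_rot: [-0.045, 0.999, -0.0, 0.001]
wrist_force: [-1.3, 0.4, 6.9]
gripper_width: 53.2
```

```bash
python3 - <<'E'
from h import *
need((485.7,41),84)
E
```

```text
t 11.9667 pos [486.2  41.8  86.6] F [-1.32  0.38  6.89] w 53.2
shift units [ 0.03 -0.04  0.13] turn units [-0.    0.03  0.03]
```

Emit:
carry_out --targets "0 0 -0.1 0 0 0 40;0 0 -0.3 0 0 0 40;0 0 -0.4 0 0 0 40;0 0 -0.5 0 0 0 40;0 0 -0.5 0 0 0 40;0 0 -0.4 0 0 0 40;0 0 -0.3 0 0 0 40;0 0 -0.1 0 0 0 40;0 0 0 0 0 0 40;0 0 0 0 0 0 40"

```text
t: 12.8
tool_pos: [485.3, 41.8, 137.3]
tool_rot: [-0.045, 0.999, -0.0, -0.0]
wrist_force: [-1.3, -0.1, -3.8]
gripper_width: 53.2
```

```bash
python3 - <<'E'
from h import *
need((485.7,41),84)
weigh(25)
cv2.imwrite('pics/s5.png',cams.grab_frame('scene'))
E
```

```text
t 12.8 pos [485.3  41.8 137.3] F [-1.28 -0.06 -3.79] w 53.2
shift units [-0.02 -0.04  2.67] turn units [-0.   -0.    0.04]
t 14.05 Fz -4.84 +- 0.09 tau [ 0.000e+00 -5.300e+01  3.297e+01  1.000e-02 -0.000e+00 -0.000e+00] pos [485.4  41.8 137.5]
```

View pics/s5.png

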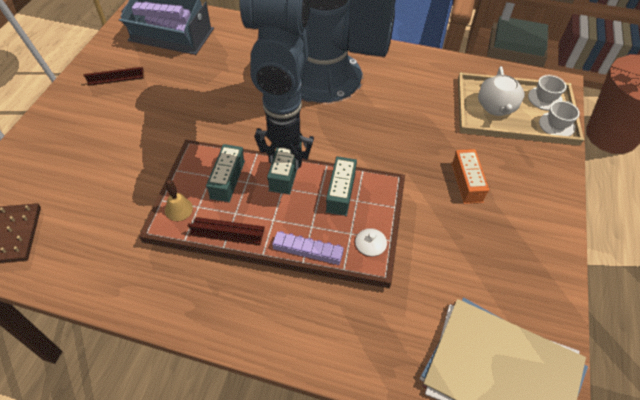

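The middle tin reads 4.84 N, probably the full one. The order still calls for checking the right one, so I'll set this down.

Emit:
carry_out --targets "0 0 0.1 0 0 0 40;0 0 0.4 0 0 0 40;0 0 0.5 0 0 0 40;0 0 0.5 0 0 0 40;0 0 0.4 0 0 0 40;0 0 0.3 0 0 0 40;0 0 0.15 0 0 0 40;0 0 0.1 0 0 0 40;0 0 0.05 0 0 0 40;0 0 0.05 0 0 0 40"

```text
t: 14.93
tool_pos: [485.7, 41.9, 86.7]
tool_rot: [-0.045, 0.999, -0.0, 0.0]
wrist_force: [-0.7, -0.2, -4.3]
gripper_width: 53.2
```

```bash
python3 - <<'E'
from h import *
weigh(4)
E
```

```text
t 15.1333 Fz -4.96 +- 0.27 tau [-0.000e+00 -5.426e+01  3.036e+01 -1.000e-02  0.000e+00 -0.000e+00] pos [485.6  41.8  86.8]
```

Not touching yet; a little lower.

Emit:
carry_out --targets "0 0 0.03 0 0 0 40;0 0 0 0 0 0 40;0 0 0.03 0 0 0 40;0 0 0 0 0 0 40;0 0 0 0 0 0 40"

```text
t: 15.55
tool_pos: [485.7, 41.8, 86.6]
tool_rot: [-0.045, 0.999, -0.0, 0.001]
wrist_force: [-5.5, -0.9, 11.8]
gripper_width: 53.3
```

```bash
python3 - <<'E'
from h import *
weigh(4)
E
```

```text
t 15.75 Fz 11.56 +- 0.12 tau [-1.500e-01 -4.664e+01  2.831e+01 -2.150e+00  3.000e-02 -1.000e-02] pos [485.7  41.9  86.6]
```

Firm contact. Releasing and rising.

Emit:
carry_out --targets "0 0 0 0 0 0 66;0 0 0 0 0 0 75;0 0 0 0 0 0 90;0 0 0 0 0 0 100;0 0 0 0 0 0 100;0 0 -0.3 0 0 0 100;0 0 -0.8 0 0 0 100;0 0 -1 0 0 0 100;0 0 -1 0 0 0 100;0 0 -1 0 0 0 100"

```text
t: 16.58
tool_pos: [485.3, 41.8, 168.6]
tool_rot: [-0.045, 0.999, -0.0, -0.0]
wrist_force: [0.4, -0.3, 0.2]
gripper_width: 85.4
```

Emit:
carry_out --targets "0 0 -1 0 0 0 100;0 0 -1 0 0 0 100;0 0 -1 0 0 0 100;0 0 -0.5 0 0 0 100;0 0 0 0 0 0 100;0 0 0 0 0 0 100"

```text
t: 17.08
tool_pos: [485.6, 41.8, 237.2]
tool_rot: [-0.045, 0.999, -0.0, 0.0]
wrist_force: [0.0, -0.7, 0.3]
gripper_width: 85.5
```

```bash
python3 - <<'E'
from h import *
need((515.5,-106.5),235)
weigh(6)
E
```

```text
t 17.0833 pos [485.6  41.8 237.2] F [ 0.   -0.7   0.26] w 85.5
shift units [-0.82 -7.52  0.11] turn units [-0.    0.01  0.04]
t 17.3833 Fz -0.09 +- 0.1 tau [ 0.000e+00 -4.926e+01  3.464e+01  2.000e-02 -0.000e+00 -0.000e+00] pos [485.   41.8 236.4]
```

Emit:
carry_out --targets "-0.1 -0.5 0 0 0 0 100;-0.1 -1 0 0 0 0 100;-0.1 -1 0 0 0 0 100;-0.1 -1 0 0 0 0 100;-0.1 -1 0 0 0 0 100;-0.1 -1 0 0 0 0 100;-0.1 -1 0 0 0 0 100;-0.1 -0.7 0 0 0 0 100;0 -0.3 0 0 0 0 100;0 0 0 0 0 0 100"

```text
t: 18.22
tool_pos: [515.0, -107.4, 237.0]
tool_rot: [-0.044, 0.999, -0.0, -0.0]
wrist_force: [-0.7, 0.8, 1.3]
gripper_width: 85.3
```

```bash
python3 - <<'E'
from h import *
need((515.5,-106.5),86)
cv2.imwrite('pics/w6.png',cams.grab_frame('wrist'))
E
```

```text
t 18.2167 pos [ 515.  -107.4  237. ] F [-0.7   0.77  1.33] w 85.3
shift units [-0.03  0.04  7.55] turn units [-0.   -0.01  0.01]
```

View pics/w6.png

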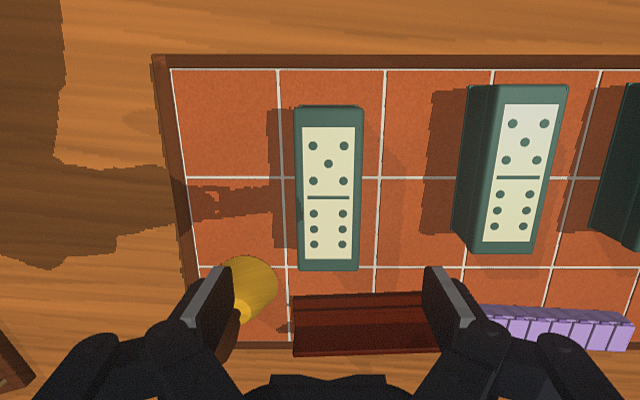

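The right tin is centred (293-363). The bell, at about (250,290), is well behind the grasp spot. Descending.

Emit:
carry_out --targets "0 0 0.4 0 0 0 100;0 0 0.8 0 0 0 100;0 0 1 0 0 0 100;0 0 1 0 0 0 100;0 0 1 0 0 0 100;0 0 1 0 0 0 100;0 0 1 0 0 0 100;0 0 0.8 0 0 0 100;0 0 0.4 0 0 0 100;0 0 0.15 0 0 0 100"

```text
t: 19.1
tool_pos: [513.9, -105.1, 84.8]
tool_rot: [-0.046, 0.999, 0.0, -0.001]
wrist_force: [-0.0, 0.3, 1.5]
gripper_width: 85.4
```

Emit:
carry_out --targets "0 0 0 0 0 0 80;0 0 0 0 0 0 70;0 0 0 0 0 0 60;0 0 0 0 0 0 50;0 0 0 0 0 0 40;0 0 0 0 0 0 40;0 0 0 0 0 0 40"

```text
t: 19.68
tool_pos: [515.7, -106.3, 87.5]
tool_rot: [-0.045, 0.999, -0.0, 0.001]
wrist_force: [-1.0, -0.6, 6.0]
gripper_width: 53.4
```

Emit:
carry_out --targets "0 0 -0.1 0 0 0 40;0 0 -0.3 0 0 0 40;0 0 -0.4 0 0 0 40;0 0 -0.5 0 0 0 40;0 0 -0.5 0 0 0 40;0 0 -0.4 0 0 0 40;0 0 -0.3 0 0 0 40;0 0 -0.1 0 0 0 40;0 0 0 0 0 0 40;0 0 0 0 0 0 40"

```text
t: 20.52
tool_pos: [514.8, -106.1, 138.2]
tool_rot: [-0.045, 0.999, -0.0, -0.0]
wrist_force: [-1.5, -0.4, -2.9]
gripper_width: 53.4
```

```bash
python3 - <<'E'
from h import *
need((515.5,-106.5),86)
weigh(26)
E
```

```text
t 20.5167 pos [ 514.8 -106.1  138.2] F [-1.47 -0.39 -2.87] w 53.4
shift units [-0.03 -0.02  2.61] turn units [-0.   -0.    0.04]
t 21.8167 Fz -3.21 +- 0.11 tau [ -0.   -57.5   32.86   0.    -0.     0.  ] pos [ 514.9 -106.1  138.3]
```

The right tin reads 3.2 N, so the middle one (4.84 N) is the heaviest. Setting the right one down.

Emit:
carry_out --targets "0 0 0.1 0 0 0 40;0 0 0.4 0 0 0 40;0 0 0.5 0 0 0 40;0 0 0.5 0 0 0 40;0 0 0.4 0 0 0 40;0 0 0.3 0 0 0 40;0 0 0.15 0 0 0 40;0 0 0.1 0 0 0 40;0 0 0.05 0 0 0 40;0 0 0.05 0 0 0 40"

```text
t: 22.65
tool_pos: [515.1, -106.2, 87.5]
tool_rot: [-0.045, 0.999, -0.0, 0.0]
wrist_force: [-5.0, 1.6, 16.1]
gripper_width: 52.8
```

```bash
python3 - <<'E'
from h import *
weigh(4)
E
```

```text
t 22.85 Fz -2.91 +- 0.18 tau [-1.000e-02 -5.842e+01  3.049e+01 -2.000e-02  0.000e+00 -0.000e+00] pos [ 515.1 -106.2   87.6]
```

Emit:
carry_out --targets "0 0 0.03 0 0 0 40;0 0 0 0 0 0 40;0 0 0.02 0 0 0 40;0 0 0 0 0 0 40;0 0 0 0 0 0 40"

```text
t: 23.27
tool_pos: [515.2, -106.2, 87.5]
tool_rot: [-0.045, 0.999, -0.0, 0.001]
wrist_force: [-2.5, 1.8, 9.7]
gripper_width: 53.4
```

```bash
python3 - <<'E'
from h import *
weigh(4)
E
```

```text
t 23.4667 Fz 8.98 +- 0.44 tau [-1.400e-01 -5.263e+01  2.901e+01 -1.620e+00  2.000e-02 -1.000e-02] pos [ 515.2 -106.2   87.6]
```

Emit:
carry_out --targets "0 0 0 0 0 0 66;0 0 0 0 0 0 75;0 0 0 0 0 0 90;0 0 0 0 0 0 100;0 0 0 0 0 0 100;0 0 -0.3 0 0 0 100;0 0 -0.8 0 0 0 100;0 0 -1 0 0 0 100;0 0 -1 0 0 0 100;0 0 -1 0 0 0 100"

```text
t: 24.3
tool_pos: [514.8, -106.1, 169.6]
tool_rot: [-0.045, 0.999, -0.0, -0.0]
wrist_force: [0.8, -0.3, 0.6]
gripper_width: 85.4
```

Emit:
carry_out --targets "0 0 -1 0 0 0 100;0 0 -1 0 0 0 100;0 0 -1 0 0 0 100;0 0 -0.5 0 0 0 100;0 0 0 0 0 0 100;0 0 0 0 0 0 100"

```text
t: 24.8
tool_pos: [515.0, -106.1, 238.2]
tool_rot: [-0.045, 0.999, -0.0, 0.0]
wrist_force: [-0.2, 0.2, -1.0]
gripper_width: 85.1
```

Emit:
carry_out --targets "0.1 0.5 0 0 0 0 100;0.1 1 0 0 0 0 100;0.1 1 0 0 0 0 100;0.1 1 0 0 0 0 100;0.1 1 0 0 0 0 100;0.1 1 0 0 0 0 100;0.1 1 0 0 0 0 100;0.1 0.7 0 0 0 0 100;0 0.25 0 0 0 0 100;0 0 0 0 0 0 100"

```text
t: 25.63
tool_pos: [484.7, 42.0, 237.4]
tool_rot: [-0.046, 0.999, -0.0, -0.001]
wrist_force: [-0.2, 0.1, -0.3]
gripper_width: 85.2
```

```bash
python3 - <<'E'
from h import *
need((485.3,41),86)
cv2.imwrite('pics/w7.png',cams.grab_frame('wrist'))
E
```

```text
t 25.6333 pos [484.7  42.  237.4] F [-0.19  0.11 -0.32] w 85.2
shift units [-0.04 -0.05  7.57] turn units [ 0.   -0.03  0.06]
```

View pics/w7.png

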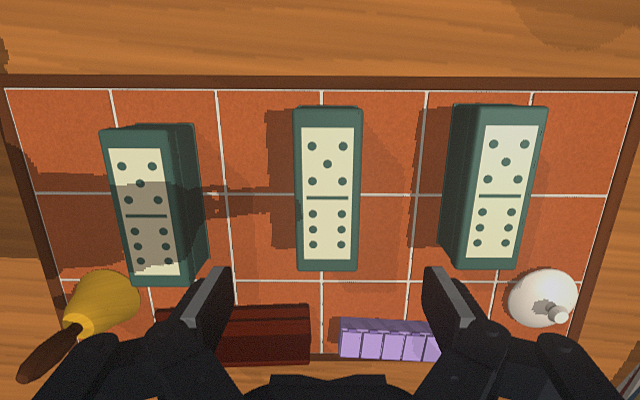

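The middle tin is centred again at (293-362), and all three tins and the rear items stand as before. Descending, gripping, then lifting about 150 mm slowly.

Emit:
carry_out --targets "0 0 0.4 0 0 0 100;0 0 0.8 0 0 0 100;0 0 1 0 0 0 100;0 0 1 0 0 0 100;0 0 1 0 0 0 100;0 0 1 0 0 0 100;0 0 1 0 0 0 100;0 0 0.8 0 0 0 100;0 0 0.4 0 0 0 100;0 0 0.15 0 0 0 100"

```text
t: 26.52
tool_pos: [484.5, 40.0, 85.6]
tool_rot: [-0.045, 0.999, -0.0, -0.001]
wrist_force: [-0.5, 0.2, 0.8]
gripper_width: 85.4
```

Emit:
carry_out --targets "0 0 0 0 0 0 80;0 0 0 0 0 0 70;0 0 0 0 0 0 60;0 0 0 0 0 0 50;0 0 0 0 0 0 40;0 0 0 0 0 0 40;0 0 0 0 0 0 40"

```text
t: 27.1
tool_pos: [486.2, 41.0, 88.4]
tool_rot: [-0.045, 0.999, 0.0, 0.001]
wrist_force: [-0.5, -0.1, 6.6]
gripper_width: 53.4
```

Emit:
carry_out --targets "0 0 -0.1 0 0 0 40;0 0 -0.3 0 0 0 40;0 0 -0.5 0 0 0 40;0 0 -0.6 0 0 0 40;0 0 -0.6 0 0 0 40;0 0 -0.6 0 0 0 40;0 0 -0.6 0 0 0 40;0 0 -0.6 0 0 0 40;0 0 -0.6 0 0 0 40;0 0 -0.6 0 0 0 40"

```text
t: 27.93
tool_pos: [485.1, 40.8, 190.0]
tool_rot: [-0.045, 0.999, -0.0, -0.0]
wrist_force: [-0.0, -0.5, -4.9]
gripper_width: 53.1
```

Emit:
carry_out --targets "0 0 -0.6 0 0 0 40;0 0 -0.6 0 0 0 40;0 0 -0.6 0 0 0 40;0 0 -0.5 0 0 0 40;0 0 -0.3 0 0 0 40;0 0 -0.1 0 0 0 40;0 0 0 0 0 0 40;0 0 0 0 0 0 40;0 0 0 0 0 0 40;0 0 0 0 0 0 40"

```text
t: 28.77
tool_pos: [485.2, 40.8, 242.7]
tool_rot: [-0.045, 0.999, -0.0, -0.001]
wrist_force: [-1.3, -0.5, -4.2]
gripper_width: 53.4
```

```bash
python3 - <<'E'
from h import *
need((485.3,41),86)
weigh(12)
for n in('scene','top','wrist'): cv2.imwrite(f'pics/{n}9.png',cams.grab_frame(n))
im=cv2.imread('pics/scene9.png');ci=cams.camera_info('scene')
hsv=cv2.cvtColor(im,cv2.COLOR_BGR2HSV);m=cv2.inRange(hsv,(15,15,150),(50,110,255));M=np.zeros_like(m);M[130:290,130:410]=255
cs,_=cv2.findContours(cv2.morphologyEx(m&M,cv2.MORPH_CLOSE,np.ones((5,5))),cv2.RETR_EXTERNAL,cv2.CHAIN_APPROX_NONE)
for c in cs:
    if cv2.contourArea(c)>200: print(cv2.boundingRect(c),rect(ci,c,106))
E
```

```text
t 28.7667 pos [485.2  40.8 242.7] F [-1.31 -0.53 -4.16] w 53.4
shift units [-0.02  0.01  7.83] turn units [-0.   -0.02  0.04]
t 29.3667 Fz -5.06 +- 0.12 tau [ 0.000e+00 -5.102e+01  3.632e+01  1.000e-02 -0.000e+00 -0.000e+00] pos [485.5  40.8 243.3]
(356, 229, 35, 27) (array([625.8, 288.4,  68.1,  66.8]), np.float64(-0.505))
(330, 160, 24, 38) (array([468.2, 180.1, 115. ,  42.4]), np.float64(0.088))
(211, 147, 29, 37) (array([ 512.1, -107.1,  115.1,   41.9]), np.float64(0.098))
(268, 131, 22, 14) (array([382.5, -11.3,  49.3,  47.5]), np.float64(-1.471))
```

View pics/scene9.png

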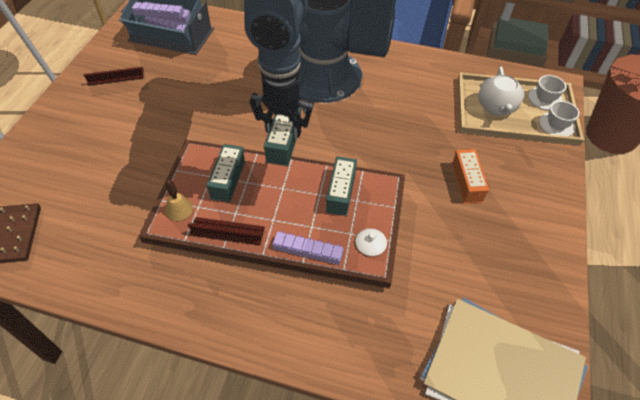

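View pics/wrist9.png

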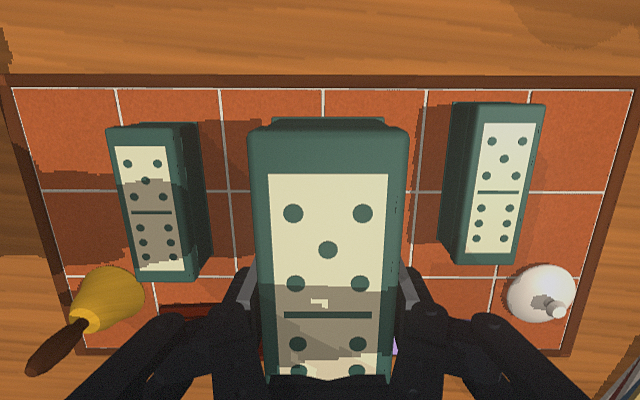

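The middle tin is held level about 155 mm up, and the light tins are within about 1.5 mm of where they stood. Handing in.

```bash
python3 -c "
from station import ticket
print(ticket.close_job())"
```

```text
the job is handed in; nothing more can be done
None
```

I lifted all three tins from left to right, each about 5 cm for at least a second, and set each one down again. The middle tin is the heaviest, and I handed the job in at about 29.5 s with it in the gripper. No verdict was reported.

| Tin | Weight felt |
|---|---|
| Left | 3.5 N |
| Middle | 4.84 N (5.06 N on the final lift) |
| Right | 3.2 N |

**Final state:** The last images show the middle tin level and still, about 155 mm above the shelf. The two light tins stand within about 1.5 mm and 0.01 rad of where they were. The bell, teapot lid, pill box and domino holder look undisturbed.

**Checks that disagreed or stood out:**
- The top and scene views differed by about 4.5 mm along each tin's length, and the tins sat about 1 to 2 mm further to the robot's left than measured. Both were within the grasp tolerance.
- 4.84 N is about 0.49 kg, just under the stated 0.5 kg for a full tin. The force reading is noisy, and the middle tin is still clearly the heaviest.
- Brief contact forces of up to 16 N showed when the tins were set down. Each tin was pressing on the shelf before I let go.

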